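# Close a coupler shell and hold it pressed in the V-block

## Robot

A 7-joint arm with a two-finger parallel gripper is mounted at the origin on the work surface. World frame = base frame: x ahead of the robot, y to its left, z up, the work surface at z = 0. Lengths are in mm, angles in rad, forces in N, time in s.
With the tool pointing down it reaches from about 400 to 925 mm from the base axis. Payload 5.6 kg.
Tool frame: the origin (TCP) lies at the very end of the fingers, on their centre line; the grasp point (between the pads) lies 19 mm behind it (grasp_offset is the x of the grasp point in the tool frame, in mm); x points along the fingers, z is the direction in which the jaws open and shut, and the axes are right-handed (so a half turn about x gives the same grasp; the last joint's range is limited). The gripper opens to 85 mm and grips with 20 to 120 N. Pads are 22 mm wide; open, the fingers measure 114 mm over their backs; the gripper's body (76 mm by 85 mm) begins 54 mm behind the grasp point. The pads swing forward as they close: fully open they stand 13 mm farther back than shut.
Start: joints at [1.171, 0.468, -0.012, 1.603, 0.006, 1.071, -0.056], TCP at [226.99, -609.084, 231.29] pointing down, gripper open.
Joint ranges: [-2.53, 2.53], [-0.31, 2.02], [-1.57, 1.55], [0.28, 2.44], [-1.29, 4.43], [0.15, 1.84], [-2.92, 2.92]. Speed limits (rad/s): [2.57, 2.57, 3.14, 3.14, 3.14, 3.14, 3.14].

## Interface

Orientations are given as a unit quaternion [x, y, z, w].
In Python, from rig import * gives the robot as it stands.
- The arm moves only by the shell command python3 -m pendant 'ROWS' [FORCE]. ROWS is JSON, a list of rows, each an object with "delta_pos": the shift along the tool's x, y, z in m, a list of three; "turn": the turn about the tool's x in rad; "gripper": the opening, from 0 (shut) to 1 (fully open). A call has 1 to 12 rows; each row is the pose to reach, as a shift and turn from the pose commanded when the call began, along the tool's axes at that moment; what a row does not reach only later rows make up. A row lasts 1/10 s, in which the tool goes at most 50 mm and 8.59 degrees, less where a joint would pass 70% of its speed; a pose out of reach is approached as far as the arm can. A call with a gripper value outside its range is refused whole. The fingers move at their own pace and stop on an object; FORCE is the grip in N (left out, the last holds). Time passes only in rows, so rows that repeat a pose let the fingers close. It gives the time, the measured TCP pose, the force and the opening at its end, in the units of the state.
- read_state(): the state, without advancing time (a new reading comes with each control period).
- snapshot(name): name is "scene" or "top" or "wrist"; returns a dict with "color" (384x512x3 uint8, red, green, blue), "z_map" (384x512 float32, mm along the optical axis (not along the pixel's ray), 0 where there is no reading), "camera_matrix" (3x3 intrinsics, pixels), "pose" (4x4, takes a point from camera to world coordinates); the wrist camera has in their place "hand_eye" (4x4, takes a point from camera to tool coordinates, whose origin is the TCP and whose axes are the tool frame's). Camera axes: x right, y down, z forward; pixel columns grow to the right and rows downward; lengths in mm; the calibration is good to about 2 mm. A picture is of the moment at which its call begins: read the wrist's pose just before it.
- finish_job(): hands the job in, once; it reports no verdict.
The state is a dict: "time": time; "joints": joint angles; "dq": joint speeds; "joint_torque": joint torques, N m; "eef_pos": TCP position; "orientation": TCP orientation; "force": force on the tool from outside, world axes, zero at the start; "wrist_torque": the same for the moment, N m; "gripper_width": opening from 0.0 (shut) to 1.0 (fully open).
Only numpy, scipy, OpenCV 4.12 (cv2) and the standard library are available. Lean on these libraries where they do the work, as an engineer would, in place of code of your own. Each camera call takes 0.05 s, during which the arm holds its last target.

## Task

On the network-lab bench, fold the orange cover of the hinged coupler shell down onto the yellow half while it lies in its grey nest, until the two edges meet. Then lift the closed shell out, lay it lengthwise and centred in the V-block, and finish while still holding it pressed down there, firmly but without crushing it, onto the blue V faces of both sides, the cover still shut. Leave the screwdriver, mouse and blue jack alone.

Things in the scene. Friction and masses are not known exactly. Their poses are not given: they have to be found in the camera images.
- shell_center (a point): Centre of the coupler shell, a plastic tube 120 mm long, 44 mm across, split lengthwise into a yellow lower half and an orange hinged cover. The point is on the tube's axis, in the seam plane, half-way along; x runs along the tube, z up out of the yellow half, y away from the hinge. At the start its axis is 45 mm above the bench. Grip from above, fingers closing along y (see shell).
- shell: The whole shell with its cover, about 115 g; origin and axes as shell_center. The middle 44 mm of its length is boxed: flat upright grip faces 48 mm apart on both sides, from 9 mm below the seam to 22 mm above, and a flat top 22.5 mm above the seam. Small ears at the seam, 53 mm either side of the middle, reach 31 mm from the axis; by the lower ones it hangs in the nest.
- cover (a joint): Hinge of the orange cover, rad: 0 is shut, edges meeting; grows as it swings up; starts at 1.2 to 1.8 (about upright). The hinge line runs along x at y = -24 mm, z = 0 from the shell centre. Stiff (0.03 N m), it stays where left: push it over from behind (-y side) towards +y at 30 mm above the seam, then press its flat top down well to the +y side (16 mm from the middle), with about 5 N.
- cover_edge (a point): Middle of the cover's free edge, 48 mm from the hinge line; when shut it lies 24 mm from the shell centre along the shell's +y.
- nest: Fixed grey plastic nest, 140 x 80 mm, origin under its centre, x along the shell; posts at its ends only (up to 42 mm high, beyond 46 mm from the centre along x) and nothing above 8 mm between them.
- vblock: Fixed dark steel V-block, base 120 (x) x 74 (y) x 12 mm high, origin under its centre on the bench. Two V saddles, each 16 mm long, stand 38 mm either side of the centre along x, up to 48 mm high, and leave 60 mm free between them for fingers.
- seat (a point): Where the shell centre lies when seated: 55 mm above the bench, over the V-block's centre. x runs along the V (either way round will do for the shell), z up. Press down with about 10 to 20 N in all. Pushed down with shut fingers on the middle of its flat top it beds on both sides evenly; kept in the grip, a sideways error of 0.5 mm loads one side only.
- vface_a: The smooth, slippery blue 45-degree V faces on the block's +y side, one on each saddle; origin as vblock. More than 40 N on them would crush the shell.
- vface_b: The same on the block's -y side.
- screwdriver: Blue-handled screwdriver lying on the bench, a bystander.
- mouse: Black computer mouse, about 78 x 62 x 32 mm, a bystander.
- jack: Blue and white network jack, 30 x 20 x 28 mm, a bystander.
Things that resemble listed ones, but are neither listed nor needed, are in the scene too. What is shaped like the nest but pink is not meant.

How it is judged (in metres and radians):
On the way, in this order (a step that is already met when the one before it is completed fails the run):
1. the cover is shut, edge to edge, with the shell still in its nest (value of joint cover below 0.08 rad and distance between shell_center and nest below 0.06 m), for 0.2 s.
2. the closed shell is lifted clear of the nest (height (world z) of shell_center above 0.065 m and value of joint cover below 0.12 rad), for 0.1 s.
At the end, for the whole second after the job is handed in: The shell centre is within 10 mm along, 4 mm across and 4 mm in height of the seat, its axis within 4 degrees of the V's; the cover is shut to within 0.08 rad; the robot holds it pressed with more than 2 N on the V faces of each side (x of shell_center in the frame of seat between -0.01 and 0.01 m and y of shell_center in the frame of seat between -0.004 and 0.004 m and z of shell_center in the frame of seat between -0.004 and 0.004 m and angle between the x axis of shell_center and the x axis of seat, either way round below 0.07 rad and value of joint cover below 0.08 rad and contact force between shell and vface_a above 2 N and contact force between shell and vface_b above 2 N and (contact force between shell and the fingers above 2.5 N or contact force between shell and the arm above 2.5 N)); the arm keeps its last pose, push and grip.
It fails at once if the screwdriver is pushed more than 25 mm (distance of screwdriver from where it was at the start of the episode above 0.025 m).
It fails at once if the mouse is pushed more than 25 mm (distance of mouse from where it was at the start of the episode above 0.025 m).
It fails at once if the jack is pushed more than 25 mm (distance of jack from where it was at the start of the episode above 0.025 m).
It fails at once if the shell is dropped onto the bench (height (world z) of shell_center below 0.03 m).
It fails at once if the shell is crushed onto the V faces (over 40 N on a side) (contact force between shell and vface_a above 40 N or contact force between shell and vface_b above 40 N).
It also fails if it takes over 61 s, if anything falls off the work surface, if the arm or the gripper's body presses on something with over 40 N, if the wrist force passes 120 N, or if a joint passes its speed limit or range.

## Working session

There is one attempt and no reset: what is moved stays moved. The work goes in short steps, Python scripts to look and compute and a shell command to move; the robot and the scene stay as the last step left them, time stands still between calls to the robot, and variables do not carry over. Pictures are saved under pics/ and viewed, and the job is handed in when it is done.

```bash
ls; mkdir -p pics; python3 - <<'E'
from rig import *
import cv2
s=read_state();print(s['time'],s['eef_pos'],s['orientation'],s['force'],s['gripper_width'])
for n in ("scene","top","wrist"):
    d=snapshot(n);cv2.imwrite(f"pics/{n}0.png",d["color"][:,:,::-1]);print(n,d["camera_matrix"].round(1).tolist());print((d.get("pose") if "pose" in d else d["hand_eye"]).round(3).tolist())
E
```

```text
pics
0.0 [ 226.76297405 -608.53949954  230.32268751] [ 0.40368985  0.58133039 -0.40302587  0.58022378] [ 0.50807906  0.22703436 -0.17121557] 0.9995290801156805
scene [[379.7, 0.0, 255.6], [0.0, 379.7, 196.0], [0.0, 0.0, 1.0]]
[[0.816, 0.346, -0.463, 1136.524], [0.577, -0.454, 0.679, -754.785], [0.024, -0.821, -0.571, 678.936], [0.0, 0.0, 0.0, 1.0]]
top [[485.1, 0.0, 260.0], [0.0, 485.1, 188.8], [0.0, 0.0, 1.0]]
[[0.015, -0.993, 0.116, 469.067], [-1.0, -0.014, 0.015, -18.127], [-0.013, -0.116, -0.993, 1651.983], [0.0, 0.0, 0.0, 1.0]]
wrist [[266.6, 0.0, 254.5], [0.0, 266.6, 193.9], [0.0, 0.0, 1.0]]
[[0.0, -0.27, 0.963, -141.887], [-0.0, -0.963, -0.27, 69.753], [1.0, -0.0, -0.0, 0.169], [0.0, 0.0, 0.0, 1.0]]
```

View pics/scene0.png

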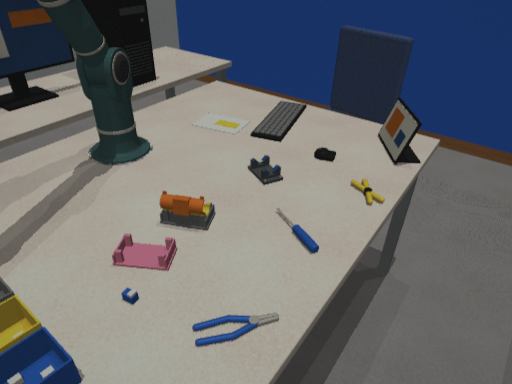

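View pics/top0.png

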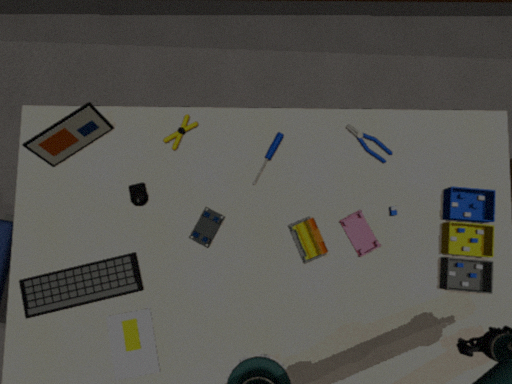

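View pics/wrist0.png

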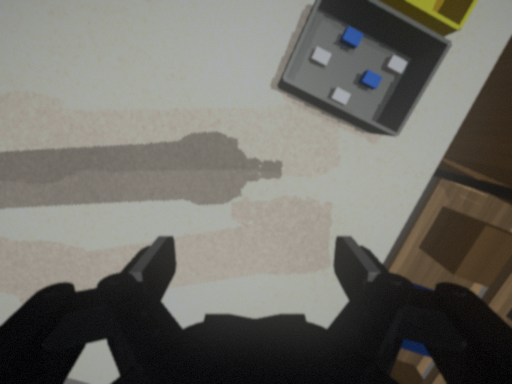

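Top view shows the grey nest with shell at about (308,240), orange cover on its right side, pink decoy at (360,233), V-block at (207,227). Now a zoom with masks.

```bash
cat > h.py <<'E'
import numpy as np, cv2
from rig import *
from scipy.spatial.transform import Rotation as R
def ray(d,uv,h,P=None):
    P=d["pose"] if P is None else P
    uv=np.atleast_2d(np.asarray(uv,float)); K=d["camera_matrix"]
    r=np.c_[(uv-K[[0,1],[2,2]])/K[[0,1],[0,1]],np.ones(len(uv))]@P[:3,:3].T
    o=P[:3,3]; return o+r*((h-o[2])/r[:,2])[:,None]
def toolT():
    s=read_state();T=np.eye(4);T[:3,:3]=R.from_quat(s["orientation"]).as_matrix();T[:3,3]=s["eef_pos"];return T,s
def cloud(d,P):
    K=d["camera_matrix"];z=d["z_map"];v,u=np.mgrid[:z.shape[0],:z.shape[1]]
    c=np.stack([(u-K[0,2])/K[0,0]*z,(v-K[1,2])/K[1,1]*z,z],-1)
    return c@P[:3,:3].T+P[:3,3]
E
python3 - <<'E'
from h import *
T,s=toolT();print(T.round(3).tolist())
d=snapshot("top");np.savez("top0.npz",**d)
c=d["color"];
crop=c[190:275,180:345]
cv2.imwrite("pics/topzoom.png",cv2.resize(crop,None,fx=4.8,fy=4.8,interpolation=cv2.INTER_CUBIC)[:,:,::-1])
for uv,h in (((308,240),45),((207,227),30),((393,211),10),((139,194),15),((275,150),10)): print(uv,ray(d,uv,h).round(0))
d=snapshot("scene");np.savez("scene0.npz",**d)
crop=d["color"][145:235,150:290]
cv2.imwrite("pics/scenezoom.png",cv2.resize(crop,None,fx=5.5,fy=5.5,interpolation=cv2.INTER_CUBIC)[:,:,::-1])
E
```

```text
[[-0.001, 0.937, 0.349, 226.84], [0.001, 0.349, -0.937, -608.675], [-1.0, -0.0, -0.001, 230.524], [0.0, 0.0, 0.0, 1.0]]
(308, 240) [[ 489. -155.   45.]]
(207, 227) [[527. 181.  30.]]
(393, 211) [[ 591. -445.   10.]]
(139, 194) [[636. 418.  15.]]
(275, 150) [[795. -44.  10.]]
```

View pics/topzoom.png

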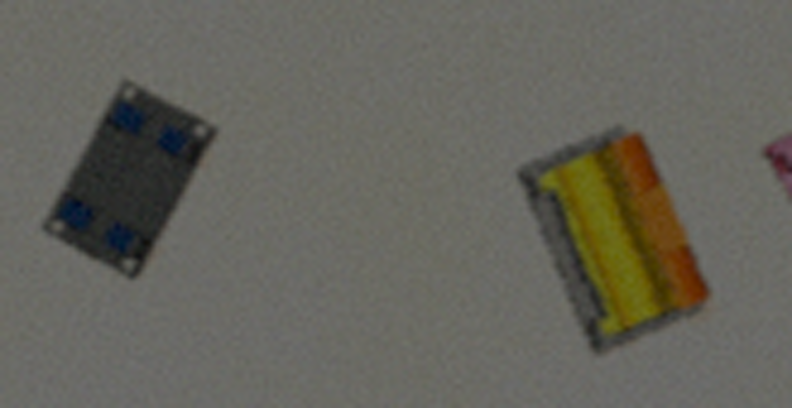

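View pics/scenezoom.png

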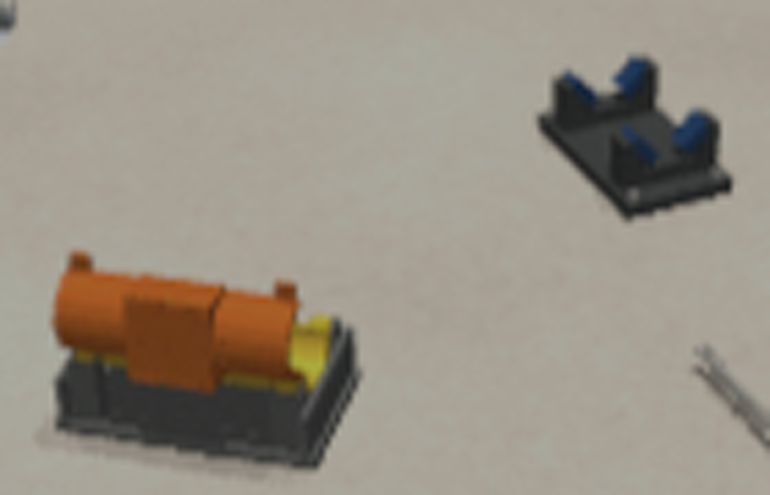

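```bash
python3 -m pendant '[{"delta_pos":[-0.02,0.404,-0.334],"turn":0,"gripper":0},{"delta_pos":[-0.02,0.404,-0.334],"turn":0,"gripper":0},{"delta_pos":[-0.02,0.404,-0.334],"turn":0,"gripper":0},{"delta_pos":[-0.02,0.404,-0.334],"turn":0,"gripper":0},{"delta_pos":[-0.02,0.404,-0.334],"turn":0,"gripper":0},{"delta_pos":[-0.02,0.404,-0.334],"turn":0,"gripper":0},{"delta_pos":[-0.02,0.404,-0.334],"turn":0,"gripper":0},{"delta_pos":[-0.02,0.404,-0.334],"turn":0,"gripper":0},{"delta_pos":[-0.02,0.404,-0.334],"turn":0,"gripper":0},{"delta_pos":[-0.02,0.404,-0.334],"turn":0,"gripper":0},{"delta_pos":[-0.02,0.404,-0.334],"turn":0,"gripper":0},{"delta_pos":[-0.02,0.404,-0.334],"turn":0,"gripper":0}]'
python3 - <<'E'
from h import *
T,s=toolT();print(s['time'],s['eef_pos'],s['force'],s['gripper_width'],T.round(3).tolist())
d=snapshot("wrist");np.savez("w1.npz",T=T,**d)
cv2.imwrite("pics/w1.png",cv2.resize(d["color"],(780,585))[:,:,::-1])
E
```

```text
time: 1.45
eef_pos: [490.8, -150.6, 251.6]
orientation: [0.402, 0.582, -0.4, 0.582]
force: [-0.3, 0.5, 0.2]
gripper_width: 0.002
1.45 [ 490.82265892 -150.57134774  251.59656948] [-0.34749716  0.45446427  0.20103045] 0.001949553951147801 [[0.001, 0.934, 0.356, 490.823], [0.001, 0.356, -0.934, -150.571], [-1.0, 0.002, -0.001, 251.597], [0.0, 0.0, 0.0, 1.0]]
```

View pics/w1.png

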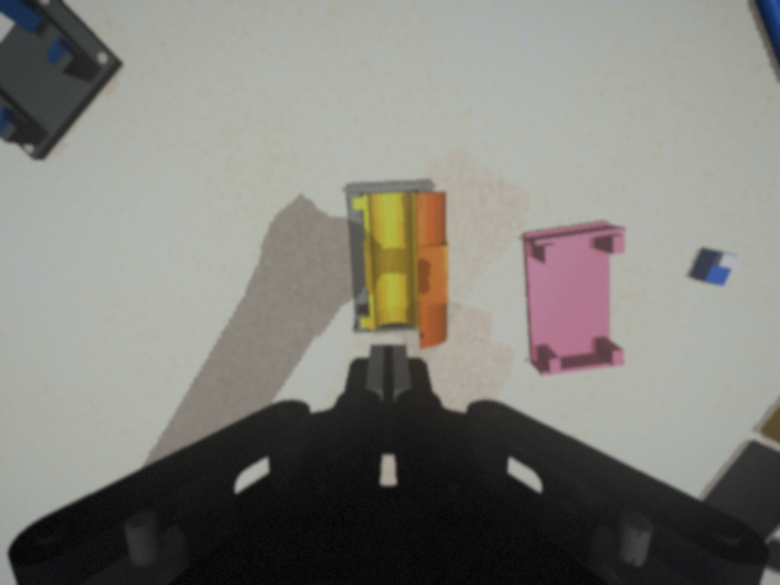

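The wrist view shows the yellow half open with ears on its left (≈(360,203),(366,323) in the scaled image) and the orange cover upright on the right. Zooming to measure.

```bash
python3 - <<'E'
from h import *
d=dict(np.load("w1.npz"));P=d["T"]@d["hand_eye"]
c=d["color"];u0,v0=220,112
crop=c[112:235,220:305]
cv2.imwrite("pics/w1z.png",cv2.resize(crop,None,fx=4.8,fy=4.8,interpolation=cv2.INTER_CUBIC)[:,:,::-1])
hsv=cv2.cvtColor(c,cv2.COLOR_RGB2HSV)
m=cv2.inRange(hsv,(22,150,60),(38,255,255));m[:100]=0;m[240:]=0
for v in range(115,232,3):
    x=np.where(m[v,200:320])[0]
    if len(x): print(v,x.min()+200,x.max()+200,end=' | ')
W=cloud(d,P)
print()
for v in (140,170,200):
  print([ (u,)+tuple(W[v,u].round(0)) for u in range(228,300,6)])
E
```

```text
127 263 263 | 130 239 271 | 133 239 271 | 136 239 271 | 139 240 271 | 142 240 271 | 145 240 271 | 148 240 271 | 151 240 272 | 154 241 272 | 157 240 272 | 160 240 272 | 163 240 272 | 166 240 272 | 169 240 272 | 172 240 272 | 175 240 272 | 178 240 272 | 181 241 272 | 184 241 272 | 187 241 272 | 190 242 273 | 193 243 272 | 196 243 273 | 199 243 272 | 202 243 272 | 205 243 273 | 208 242 273 | 211 238 273 | 214 242 245 | 
[(228, np.float64(516.0), np.float64(-100.0), np.float64(7.0)), (234, np.float64(519.0), np.float64(-109.0), np.float64(8.0)), (240, np.float64(526.0), np.float64(-117.0), np.float64(46.0)), (246, np.float64(527.0), np.float64(-125.0), np.float64(33.0)), (252, np.float64(530.0), np.float64(-132.0), np.float64(26.0)), (258, np.float64(533.0), np.float64(-140.0), np.float64(26.0)), (264, np.float64(536.0), np.float64(-147.0), np.float64(30.0)), (270, np.float64(539.0), np.float64(-153.0), np.float64(45.0)), (276, np.float64(544.0), np.float64(-156.0), np.float64(90.0)), (282, np.float64(546.0), np.float64(-163.0), np.float64(89.0)), (288, np.float64(549.0), np.float64(-170
[... 921 characters left out ...]
234, np.float64(435.0), np.float64(-139.0), np.float64(7.0)), (240, np.float64(440.0), np.float64(-147.0), np.float64(13.0)), (246, np.float64(451.0), np.float64(-153.0), np.float64(38.0)), (252, np.float64(451.0), np.float64(-162.0), np.float64(28.0)), (258, np.float64(453.0), np.float64(-170.0), np.float64(25.0)), (264, np.float64(457.0), np.float64(-178.0), np.float64(28.0)), (270, np.float64(463.0), np.float64(-185.0), np.float64(38.0)), (276, np.float64(479.0), np.float64(-182.0), np.float64(90.0)), (282, np.float64(481.0), np.float64(-189.0), np.float64(90.0)), (288, np.float64(483.0), np.float64(-197.0), np.float64(86.0)), (294, np.float64(466.0), np.float64(-225.0), np.float64(1.0))]
```

View pics/w1z.png

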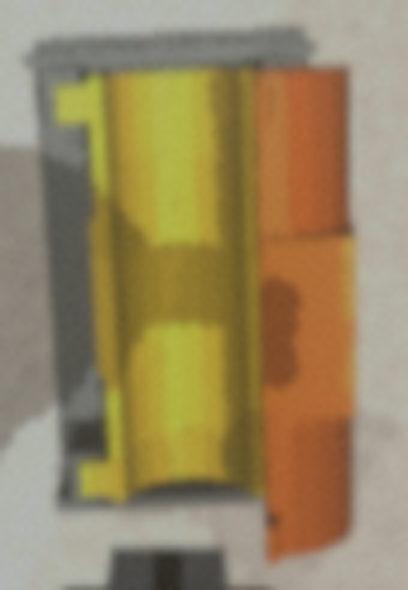

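```bash
cat > fit.py <<'E'
from h import *
from scipy.optimize import least_squares
d=dict(np.load("w1.npz"));P=d["T"]@d["hand_eye"];W=cloud(d,P)
hsv=cv2.cvtColor(d["color"],cv2.COLOR_RGB2HSV)
m=cv2.inRange(hsv,(22,130,40),(38,255,255));m[:100]=0;m[225:]=0;m[:,:200]=0;m[:,320:]=0
m2=cv2.erode(m,np.ones((3,3)))
p=W[(m2>0)&(W[...,2]<41)&(W[...,2]>15)]
def f(a):
    x,yv=a[0],a[1]
    y=-(p[:,0]-490)*np.sin(yv)+(p[:,1]+150)*np.cos(yv)-x
    return np.hypot(y,p[:,2]-a[2])-a[3]
r=least_squares(f,[0,0.35,45,19],loss="soft_l1");print(r.x,np.degrees(r.x[1]),np.std(r.fun))
yaw=r.x[1];ex=np.array([np.cos(yaw),np.sin(yaw)]);ey=np.array([-ex[1],ex[0]])
q=W[(m>0)&(W[...,2]<60)&(W[...,2]>15)]
al=(q[:,:2]-[490,-150])@ex;ac=(q[:,:2]-[490,-150])@ey
print(np.percentile(al,[0,.5,2,98,99.5,100]),np.percentile(ac,[0,1,99,100]))
s=q[abs(q[:,2]-45)<3];al=(s[:,:2]-[490,-150])@ex;ac=(s[:,:2]-[490,-150])@ey
print("ears",al[ac>r.x[0]+27.5].round(0),ac.max()-r.x[0])
# seam edge
mo=cv2.inRange(hsv,(4,130,40),(20,255,255));mo[:100]=0;mo[240:]=0;mo[:,:200]=0;mo[:,320:]=0
o=W[mo>0];o=o[o[:,2]>50]; al=(o[:,:2]-[490,-150])@ex;ac=(o[:,:2]-[490,-150])@ey-r.x[0]
print("cover al",np.percentile(al,[0,1,99,100]),"ac",np.percentile(ac,[0,1,50,99,100]),"z",o[:,2].max())
E
python3 fit.py
```

```text
[-4.42883836  0.40864469 44.06838816 18.00129189] 23.413615824020784 0.6335947194480752
[-61.08666864 -60.35720842 -55.99794794  58.24010352  60.03167336
  60.6095128 ] [-25.20459441 -24.39747703  22.70586183  25.87643381]
ears [ 57.  56.  55.  53.  52.  52.  51.  51. -48. -48. -50. -49. -51. -51.
 -52. -52. -54. -54. -54. -55. -56.] 30.305272175867035
cover al [-57.76087309 -55.53277006  60.39328027  69.94442335] ac [-41.7726368  -40.78582606 -29.40089873 -19.24918866   0.20089169] z 393.6042243340921
```

Shell centre ≈ (491.7, −154.1), yaw 23.4°, cover near upright. Go behind the cover and down.

```bash
python3 -m pendant '[{"delta_pos":[0,0.0035,0.05],"turn":-0.044,"gripper":0},{"delta_pos":[0,0.0035,0.0935],"turn":-0.044,"gripper":0},{"delta_pos":[0.04,0.0035,0.0935],"turn":-0.044,"gripper":0},{"delta_pos":[0.09,0.0035,0.0935],"turn":-0.044,"gripper":0},{"delta_pos":[0.14,0.0035,0.0935],"turn":-0.044,"gripper":0},{"delta_pos":[0.1766,0.0035,0.0935],"turn":-0.044,"gripper":0},{"delta_pos":[0.1766,0.0035,0.0935],"turn":-0.044,"gripper":0},{"delta_pos":[0.1766,0.0035,0.0935],"turn":-0.044,"gripper":0},{"delta_pos":[0.1766,0.0035,0.0935],"turn":-0.044,"gripper":0}]'
python3 - <<'E'
from h import *
T,s=toolT();print(s['time'],s['eef_pos'],s['force'],s['gripper_width'])
yaw=np.radians(23.4);ex=np.array([np.cos(yaw),np.sin(yaw)]);ey=np.array([-ex[1],ex[0]])
print((s['eef_pos'][:2]-[491.7,-154.1])@np.c_[ex,ey],np.degrees(np.arctan2(T[1,1],T[0,1])))
d=snapshot("scene");cv2.imwrite("pics/s1.png",cv2.resize(d["color"][100:270,100:300],None,fx=3.5,fy=3.5)[:,:,::-1])
E
```

```text
time: 2.4
eef_pos: [526.2, -242.8, 77.1]
orientation: [0.391, 0.588, -0.391, 0.591]
force: [0.8, 0.3, 0.0]
gripper_width: 0.0
2.4 [ 526.23643813 -242.78687474   77.09965767] [0.79105304 0.30641954 0.00795731] 5.2399606336016644e-05
[ -3.52582938 -95.10886308] 22.907615153258668
```

View pics/s1.png

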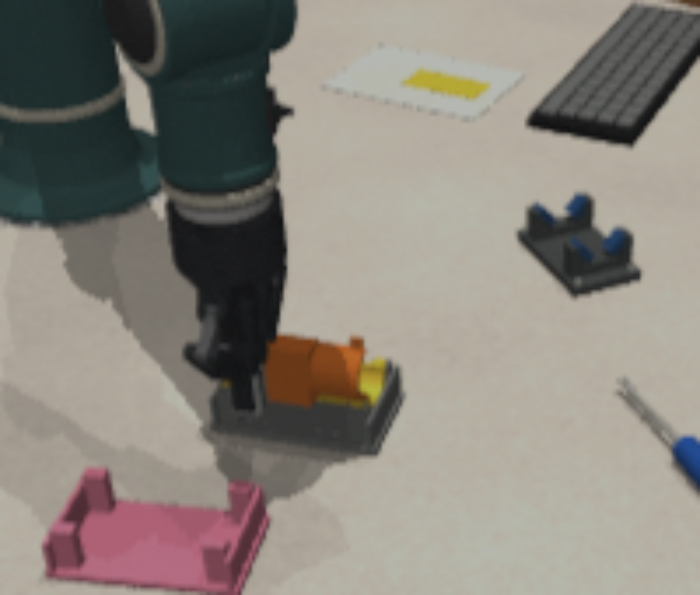

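```bash
python3 -m pendant '[{"delta_pos":[0.002,0.0035,-0.01],"turn":0,"gripper":0},{"delta_pos":[0.002,0.0035,-0.02],"turn":0,"gripper":0},{"delta_pos":[0.002,0.0035,-0.027],"turn":0,"gripper":0},{"delta_pos":[0.002,0.0035,-0.034],"turn":0,"gripper":0},{"delta_pos":[0.002,0.0035,-0.041],"turn":0,"gripper":0},{"delta_pos":[0.002,0.0035,-0.048],"turn":0,"gripper":0},{"delta_pos":[0.002,0.0035,-0.055],"turn":0,"gripper":0},{"delta_pos":[0.002,0.0035,-0.062],"turn":0,"gripper":0},{"delta_pos":[0.002,0.0035,-0.069],"turn":0,"gripper":0},{"delta_pos":[0.002,0.0035,-0.072],"turn":0,"gripper":0},{"delta_pos":[0.002,0.0035,-0.072],"turn":0,"gripper":0},{"delta_pos":[0.002,0.0035,-0.072],"turn":0,"gripper":0}]'
cat > look.py <<'E'
import sys
from h import *
T,s=toolT();print(s['time'],s['eef_pos'],s['force'],s['gripper_width'])
yaw=np.radians(23.4);ex=np.array([np.cos(yaw),np.sin(yaw)]);ey=np.array([-ex[1],ex[0]])
print((s['eef_pos'][:2]-[491.7,-154.1])@np.c_[ex,ey],np.degrees(np.arctan2(T[1,1],T[0,1])))
n,w,v0,v1,u0,u1=sys.argv[1],sys.argv[2],*map(int,sys.argv[3:7])
d=snapshot(w);np.savez(n+".npz",T=T,**d)
f=min(780/(u1-u0),590/(v1-v0))
cv2.imwrite(f"pics/{n}.png",cv2.resize(d["color"][v0:v1,u0:u1],None,fx=f,fy=f,interpolation=cv2.INTER_CUBIC)[:,:,::-1])
E
python3 look.py s2 scene 130 250 120 260
```

```text
time: 3.65
eef_pos: [499.9, -173.4, 72.6]
orientation: [0.39, 0.59, -0.39, 0.589]
force: [-0.2, -0.4, 0.9]
gripper_width: 0.003
3.65 [ 499.87635233 -173.36850581   72.566817  ] [-0.16358542 -0.35894801  0.91125499] 0.0030950331987863065
[ -0.14856127 -20.93098141] 22.976607122460223
```

View pics/s2.png

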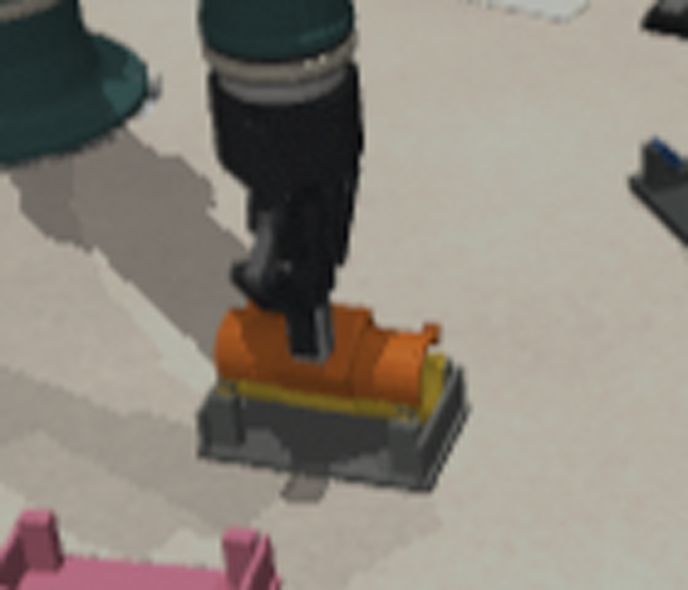

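The cover is tipped well over. Now up, across to +16 mm, and down onto its top.

```bash
python3 -m pendant '[{"delta_pos":[-0.015,0,0.004],"turn":0,"gripper":0},{"delta_pos":[-0.03,0,0.004],"turn":0,"gripper":0},{"delta_pos":[-0.03,0,-0.02],"turn":0,"gripper":0},{"delta_pos":[-0.03,0,-0.037],"turn":0,"gripper":0},{"delta_pos":[-0.03,0,-0.037],"turn":0,"gripper":0},{"delta_pos":[-0.02,0,-0.037],"turn":0,"gripper":0},{"delta_pos":[-0.013,0,-0.037],"turn":0,"gripper":0},{"delta_pos":[-0.008,0,-0.037],"turn":0,"gripper":0},{"delta_pos":[-0.003,0,-0.037],"turn":0,"gripper":0},{"delta_pos":[0.001,0,-0.037],"turn":0,"gripper":0},{"delta_pos":[0.001,0,-0.037],"turn":0,"gripper":0},{"delta_pos":[0.001,0,-0.037],"turn":0,"gripper":0}]'
python3 look.py s3 scene 130 250 120 260
```

```text
time: 4.9
eef_pos: [485.6, -139.9, 71.5]
orientation: [0.39, 0.589, -0.391, 0.589]
force: [0.6, -0.4, 0.7]
gripper_width: -0.003
4.9 [ 485.60063302 -139.94662822   71.54627135] [ 0.64567477 -0.38275683  0.70095114] -0.002741840907854268
[ 0.02325949 15.41167315] 22.947250067963317
```

View pics/s3.png

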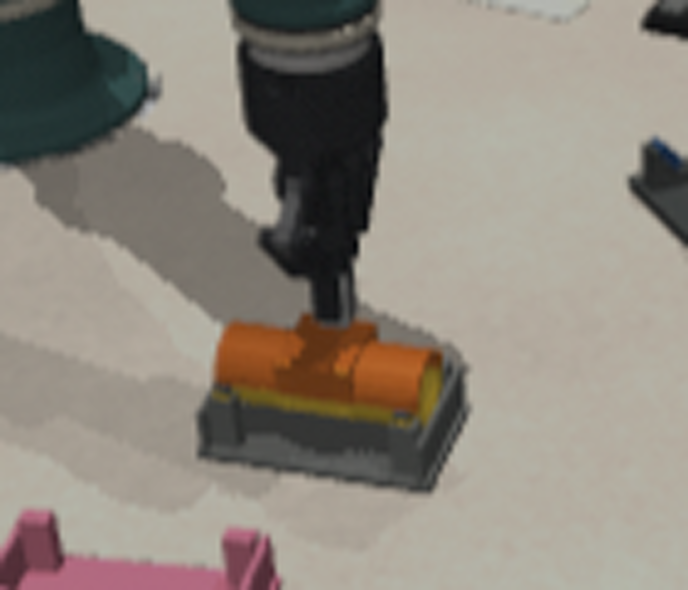

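Nearly closed. Press on slowly.

```bash
python3 -m pendant '[{"delta_pos":[0.0015,0,0],"turn":0,"gripper":0},{"delta_pos":[0.003,0,0],"turn":0,"gripper":0},{"delta_pos":[0.004,0,0],"turn":0,"gripper":0},{"delta_pos":[0.004,0,0],"turn":0,"gripper":0},{"delta_pos":[0.004,0,0],"turn":0,"gripper":0}]'
```

```text
time: 5.45
eef_pos: [485.5, -139.7, 67.6]
orientation: [0.39, 0.59, -0.391, 0.59]
force: [0.8, -0.4, 0.1]
gripper_width: 0.003
```

```bash
python3 -m pendant '[{"delta_pos":[0.001,0,0],"turn":0,"gripper":0},{"delta_pos":[0.001,0,0],"turn":0,"gripper":0},{"delta_pos":[0.001,0,0],"turn":0,"gripper":0}]';  python3 -m pendant '[{"delta_pos":[0.001,0,0],"turn":0,"gripper":0},{"delta_pos":[0.001,0,0],"turn":0,"gripper":0},{"delta_pos":[0.001,0,0],"turn":0,"gripper":0}]'
```

```text
time: 5.75
eef_pos: [485.6, -139.7, 67.4]
orientation: [0.39, 0.589, -0.391, 0.59]
force: [-3.3, 0.6, 8.5]
gripper_width: -0.001
time: 6.05
eef_pos: [485.6, -139.7, 67.2]
orientation: [0.39, 0.589, -0.391, 0.59]
force: [-5.4, 1.2, 16.1]
gripper_width: -0.001
```

```bash
python3 -m pendant '[{"delta_pos":[0,0,0],"turn":0,"gripper":0},{"delta_pos":[0,0,0],"turn":0,"gripper":0},{"delta_pos":[-0.04,0,0],"turn":0,"gripper":1},{"delta_pos":[-0.09,0,0.015],"turn":0,"gripper":1},{"delta_pos":[-0.14,0,0.015],"turn":0,"gripper":1},{"delta_pos":[-0.165,0,0.015],"turn":0,"gripper":1},{"delta_pos":[-0.165,0,0.015],"turn":0,"gripper":1},{"delta_pos":[-0.165,0,0.015],"turn":0,"gripper":1},{"delta_pos":[-0.165,0,0.015],"turn":0,"gripper":1},{"delta_pos":[-0.165,0,0.015],"turn":0,"gripper":1}]'
python3 look.py w2 wrist 60 260 110 390; sleep 0; python3 look.py s4 scene 130 250 120 260
```

```text
time: 7.05
eef_pos: [490.5, -153.2, 229.1]
orientation: [0.39, 0.591, -0.391, 0.589]
force: [-0.1, -0.1, 0.0]
gripper_width: 1.002
7.05 [ 490.53008813 -153.23337134  229.11391314] [-0.07345977 -0.10578037  0.03971436] 1.0020469536701493
[-0.72951228  1.25998049] 22.96762685422482
7.1 [ 490.69565286 -153.24656527  229.26871994] [ 0.69910428 -0.94143416  0.49720867] 1.001950664346629
[-0.58280443  1.18211802] 22.97034814025935
```

View pics/w2.png

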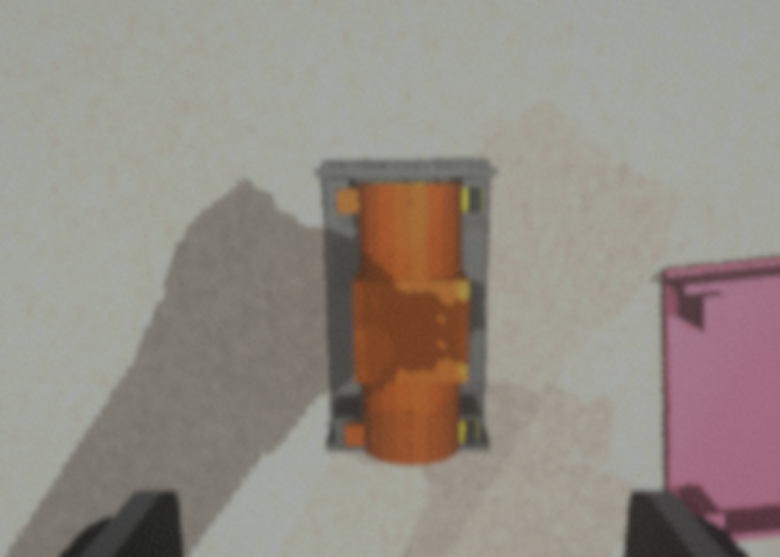

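View pics/s4.png

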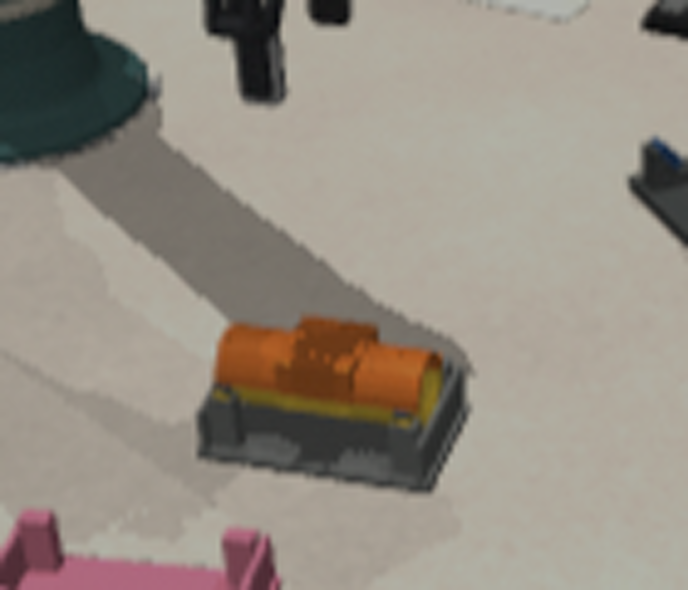

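The cover is closed and the shell sits in the nest. Fit the closed tube and check the flat-top tilt.

```bash
python3 - <<'E'
from h import *
from scipy.optimize import least_squares
d=dict(np.load("w2.npz"));P=d["T"]@d["hand_eye"];W=cloud(d,P)
hsv=cv2.cvtColor(d["color"],cv2.COLOR_RGB2HSV)
mo=cv2.inRange(hsv,(2,120,30),(21,255,255));mo[:100]=0;mo[240:]=0;mo[:,:220]=0;mo[:,300:]=0
o=W[(cv2.erode(mo,np.ones((3,3)))>0)];o=o[(o[:,2]>48)&(o[:,2]<75)]
c0=np.array([491.7,-154.1])
def ab(o,yw,x=0):
    ex=np.array([np.cos(yw),np.sin(yw)]);ey=np.array([-ex[1],ex[0]]);return (o[:,:2]-c0)@ex,(o[:,:2]-c0)@ey-x
al,ac=ab(o,np.radians(23.4))
p=o[(abs(al)>26)&(abs(al)<60)&(abs(ac)<19)]
def f(a): return np.hypot(ab(p,a[1],a[0])[1],p[:,2]-a[2])-a[3]
r=least_squares(f,[0,0.4,45,22],loss="soft_l1");print(r.x,np.degrees(r.x[1]),np.std(r.fun),len(p))
al,ac=ab(o,r.x[1],r.x[0]);print(np.percentile(al,[0,1,99,100]))
t=o[(abs(al)<19)&(abs(ac)<21)];A=np.c_[al,ac,np.ones(len(al))][(abs(al)<19)&(abs(ac)<21)]
print(np.linalg.lstsq(A,t[:,2],rcond=None)[0])
al=al[(o[:,2]>64)];ac2=ac[(o[:,2]>64)];k=abs(ac2)>20;print("box",np.percentile(al[k],[1,99]),ac2.min(),ac2.max())
E
```

```text
[-1.83793892  0.40970127 44.31302427 21.93974586] 23.474153465881315 0.6248226279394129 1627
[-56.03739189 -54.09407355  59.17893448  60.30624531]
[-5.16228188e-03  7.36690315e-04  6.67062121e+01]
box [-18.20903408  23.0280697 ] -22.195693676084314 22.84562355241049
```

```bash
python3 -m pendant '[{"delta_pos":[0.04,0.001,0.003],"turn":-0.009,"gripper":1},{"delta_pos":[0.09,0.001,0.003],"turn":-0.009,"gripper":1},{"delta_pos":[0.13,0.001,0.003],"turn":-0.009,"gripper":1},{"delta_pos":[0.165,0.001,0.003],"turn":-0.009,"gripper":1},{"delta_pos":[0.185,0.001,0.003],"turn":-0.009,"gripper":1},{"delta_pos":[0.2,0.001,0.003],"turn":-0.009,"gripper":1},{"delta_pos":[0.2,0.001,0.003],"turn":-0.009,"gripper":1},{"delta_pos":[0.2,0.001,0.003],"turn":-0.009,"gripper":1},{"delta_pos":[0.2,0.001,0.003],"turn":-0.009,"gripper":1}]'
python3 -m pendant '[{"delta_pos":[0,0,0],"turn":0,"gripper":0.5},{"delta_pos":[0,0,0],"turn":0,"gripper":0.5},{"delta_pos":[0,0,0],"turn":0,"gripper":0.5},{"delta_pos":[0,0,0],"turn":0,"gripper":0.45},{"delta_pos":[0,0,0],"turn":0,"gripper":0.4},{"delta_pos":[0,0,0],"turn":0,"gripper":0.4}]' 30
python3 look.py s5 scene 130 250 120 260
```

```text
time: 8.05
eef_pos: [494.2, -156.0, 31.4]
orientation: [0.388, 0.591, -0.388, 0.592]
force: [0.3, -0.3, -0.3]
gripper_width: 0.998
time: 8.65
eef_pos: [493.8, -156.0, 31.3]
orientation: [0.388, 0.591, -0.388, 0.592]
force: [-1.7, -0.5, 6.7]
gripper_width: 0.56
8.65 [ 493.82966014 -156.02102673   31.34102351] [-1.68155963 -0.49720762  6.66601819] 0.5598780323268182
[ 1.19157373 -2.6088212 ] 23.46990369948737
```

View pics/s5.png

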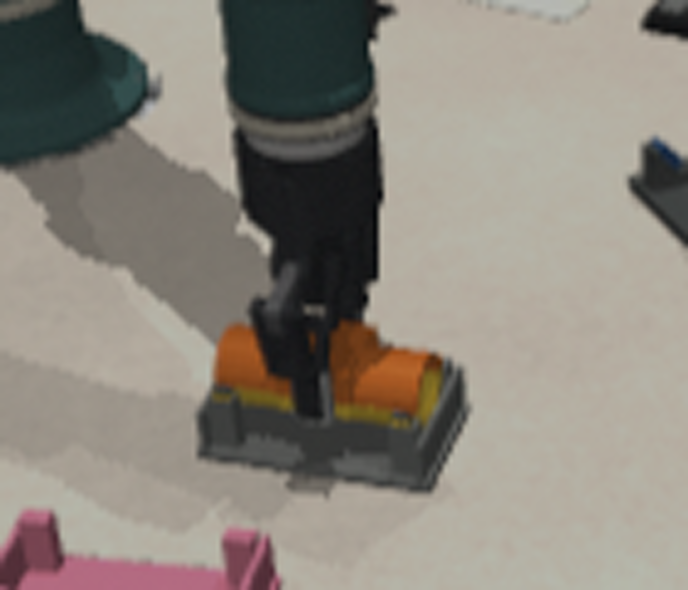

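```bash
python3 -m pendant '[{"delta_pos":[-0.01,0,0],"turn":0,"gripper":0.4},{"delta_pos":[-0.03,0,0],"turn":0,"gripper":0.4},{"delta_pos":[-0.06,0,0],"turn":0,"gripper":0.4},{"delta_pos":[-0.09,0,0],"turn":0,"gripper":0.4},{"delta_pos":[-0.12,0,0],"turn":0,"gripper":0.4},{"delta_pos":[-0.14,0,0],"turn":0,"gripper":0.4},{"delta_pos":[-0.14,0,0],"turn":0,"gripper":0.4},{"delta_pos":[-0.14,0,0],"turn":0,"gripper":0.4},{"delta_pos":[-0.14,0,0],"turn":0,"gripper":0.4}]' 30
python3 look.py s6 scene 60 250 120 340;python3 look.py w3 wrist 0 384 0 512
```

```text
time: 9.6
eef_pos: [492.5, -155.7, 169.6]
orientation: [0.388, 0.592, -0.388, 0.59]
force: [-0.0, 0.4, -1.5]
gripper_width: 0.556
9.6 [ 492.53204038 -155.68443733  169.56920489] [-0.00254624  0.37887066 -1.46521508] 0.5564750954067061
[ 0.13435296 -1.78456777] 23.4746782150143
9.65 [ 492.54588393 -155.64790558  169.38863919] [-0.05863533 -0.27139527 -1.10654326] 0.5579471000260977
[ 0.16156645 -1.75653853] 23.477278013565474
```

View pics/s6.png

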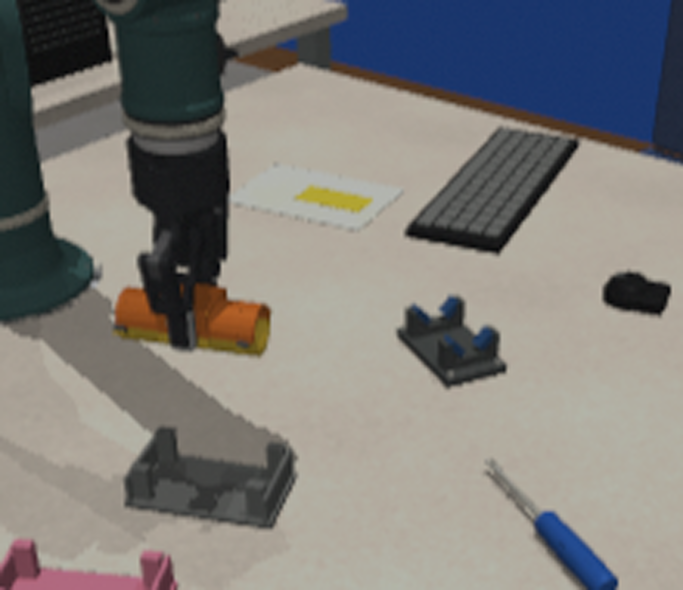

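View pics/w3.png

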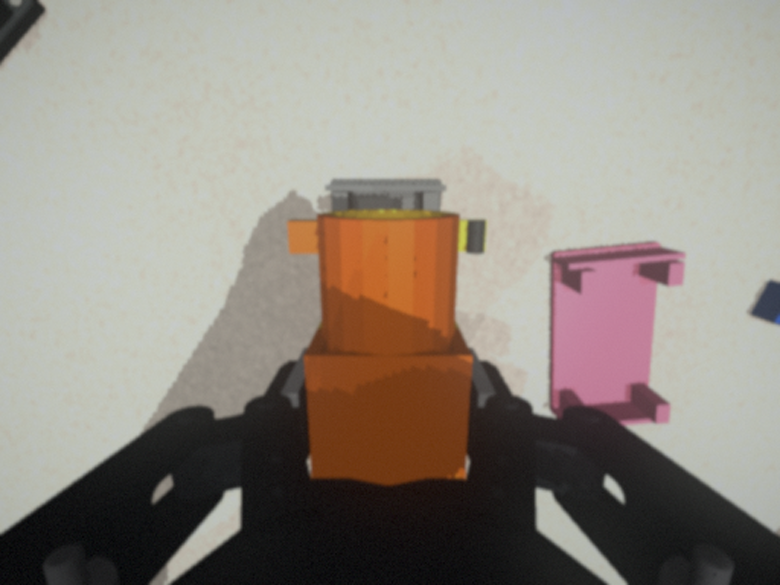

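Shell lifted, cover shut. Move to a viewpoint with the V-block ahead of the shell.

```bash
python3 -m pendant '[{"delta_pos":[-0.06,0.01,-0.03],"turn":0.09,"gripper":0.4},{"delta_pos":[-0.06,0.11,-0.366],"turn":0.916,"gripper":0.4},{"delta_pos":[-0.06,0.11,-0.366],"turn":0.916,"gripper":0.4},{"delta_pos":[-0.06,0.11,-0.366],"turn":0.916,"gripper":0.4},{"delta_pos":[-0.06,0.11,-0.366],"turn":0.916,"gripper":0.4},{"delta_pos":[-0.06,0.11,-0.366],"turn":0.916,"gripper":0.4},{"delta_pos":[-0.06,0.11,-0.366],"turn":0.916,"gripper":0.4},{"delta_pos":[-0.06,0.11,-0.366],"turn":0.916,"gripper":0.4},{"delta_pos":[-0.06,0.11,-0.366],"turn":0.916,"gripper":0.4},{"delta_pos":[-0.06,0.11,-0.366],"turn":0.916,"gripper":0.4},{"delta_pos":[-0.06,0.11,-0.366],"turn":0.916,"gripper":0.4},{"delta_pos":[-0.06,0.11,-0.366],"turn":0.916,"gripper":0.4}]'
python3 -m pendant '[{"delta_pos":[0,0,0],"turn":0,"gripper":0.4},{"delta_pos":[0,0,0],"turn":0,"gripper":0.4},{"delta_pos":[0,0,0],"turn":0,"gripper":0.4}]'
python3 look.py w4 wrist 0 384 0 512;python3 look.py s7 scene 60 250 120 340
```

```text
time: 10.9
eef_pos: [448.6, 222.2, 229.8]
orientation: [-0.609, -0.358, 0.61, -0.359]
force: [-0.3, -0.4, -0.4]
gripper_width: 0.556
time: 11.2
eef_pos: [448.9, 222.8, 230.7]
orientation: [-0.61, -0.358, 0.61, -0.358]
force: [-0.3, -0.1, -1.5]
gripper_width: 0.557
11.2 [448.87240645 222.79087243 230.65746611] [-0.32715872 -0.06331415 -1.48023193] 0.5572946348555644
[110.3761929  362.90222999] -29.100203923949064
11.25 [448.82025323 223.01310444 230.709251  ] [ 1.1833535   0.33982273 -1.00179075] 0.5593680919981514
[110.41658801 363.12689698] -29.07940942392473
```

View pics/w4.png

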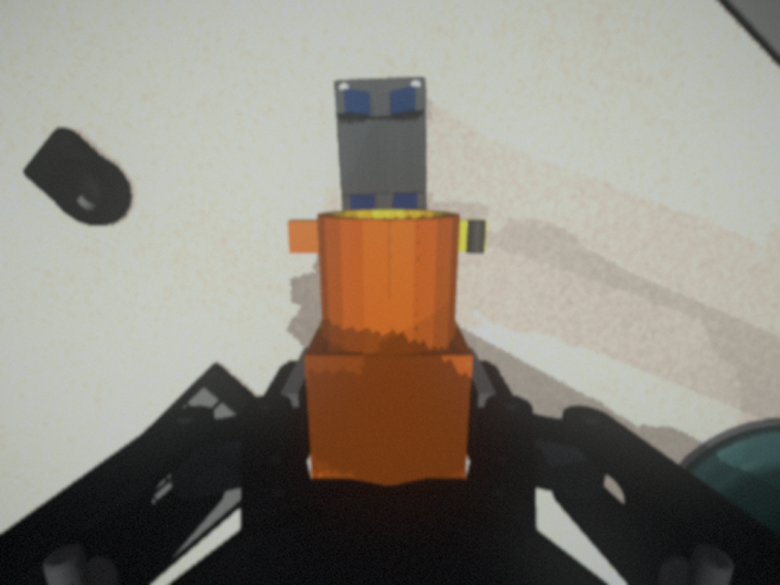

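View pics/s7.png

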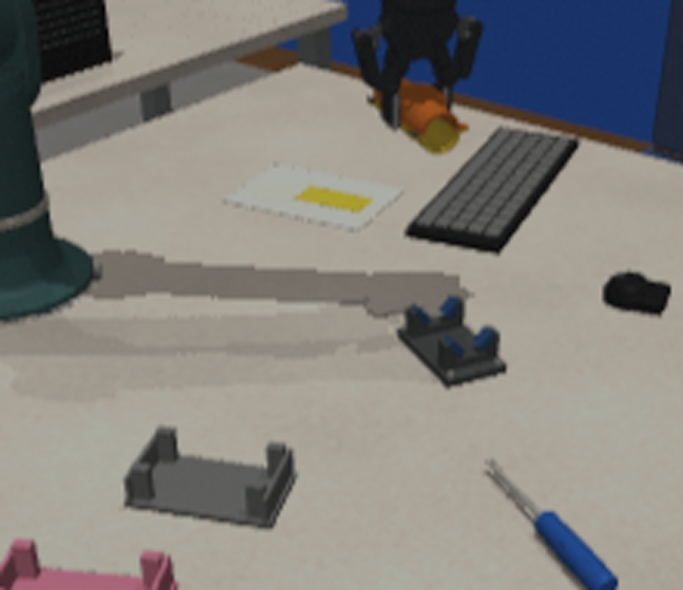

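```bash
cat > vb.py <<'E'
import sys
from h import *
from scipy.optimize import least_squares
d=dict(np.load(sys.argv[1]));T=d["T"];P=T@d["hand_eye"];W=cloud(d,P)
hsv=cv2.cvtColor(d["color"],cv2.COLOR_RGB2HSV)
v,u=np.mgrid[:384,:512]
roi=(u>215)&(u<285)&(v>45)&(v<138)
b=roi&(hsv[...,0]>105)&(hsv[...,0]<130)&(hsv[...,1]>110)&(W[...,2]>18)&(W[...,2]<52)
n,lab=cv2.connectedComponents(cv2.erode(b.astype(np.uint8),np.ones((2,2))))
for i in range(1,n):
    p=W[lab==i]
    if len(p)>15: print(i,len(p),p.mean(0).round(1),[int(u[lab==i].mean()),int(v[lab==i].mean())])
# base edges
yaw=np.arctan2(T[1,1],T[0,1]);ex=np.array([np.cos(yaw),np.sin(yaw)]);ey=np.array([-ex[1],ex[0]])
c0=np.array([527,181.])
q=W[roi&(W[...,2]>7)&(W[...,2]<16)];al=(q[:,:2]-c0)@ex;ac=(q[:,:2]-c0)@ey
E=[]
for a in np.arange(-30,62,4):
    s=ac[abs(al-a)<2]
    if len(s)>8: E.append((a,s.min(),s.max()))
E=np.array(E);print(E.round(1).tolist());print("along",al.min(),al.max())
print("lines",np.polyfit(E[:,0],E[:,1],1),np.polyfit(E[:,0],E[:,2],1))
# plane fits of blue faces
pts=W[b];al=(pts[:,:2]-c0)@ex;ac=(pts[:,:2]-c0)@ey;z=pts[:,2]
k=abs(al-0)<70
def f(a):
    y=ac-a[0]-a[1]*al
    return (np.abs(y)-(z-a[2]))/1.414
r=least_squares(f,[0,0,20.],loss="soft_l1");print("V",r.x,np.std(r.fun),len(pts)); print("apex offset in yaw",np.degrees(np.arctan(r.x[1])))
print("tool yaw",np.degrees(yaw))
# held shell in tool frame
C=cloud(d,d["hand_eye"])  # tool coords
m=(hsv[...,0]<21)&(hsv[...,0]>2)&(hsv[...,1]>120)&(u>200)&(u<310)&(v>138)&(v<225)
p=C[m];p=p[(p[:,0]<0)&(p[:,0]>-60)&(abs(p[:,2])<19)]
def g(a): return np.hypot(p[:,2]-a[0]-a[1]*p[:,1],p[:,0]-a[2]-a[4]*p[:,1])-a[3]
r=least_squares(g,[0,0,-15,22,0],loss="soft_l1");print("shell z0,slope,x0,r,pitch",r.x.round(4),np.std(g(r.x)),len(p),p[:,1].min(),p[:,1].max())
q=C[(hsv[...,0]<21)&(hsv[...,0]>2)&(hsv[...,1]>120)&(u>195)&(u<315)&(v>238)&(v<310)]
q=q[(q[:,0]<-20)&(q[:,0]>-60)];A=np.c_[q[:,1:],np.ones(len(q))];print("top",np.linalg.lstsq(A,q[:,0],rcond=None)[0],np.percentile(q[:,1],[1,99]),np.percentile(q[:,2],[1,99]))
E
python3 vb.py w4.npz
```

```text
[[-26.0, -32.8, 39.5], [-22.0, -32.8, 39.4], [-18.0, -32.7, 40.7], [-14.0, -32.5, 40.6], [-10.0, -32.4, 40.3], [-6.0, -32.3, 40.3], [-2.0, -32.3, 40.0], [2.0, -32.1, 41.2], [6.0, -32.0, 41.3], [10.0, -31.9, 41.1], [14.0, -32.0, 40.8], [18.0, -31.8, 40.7], [22.0, -31.7, 41.9], [26.0, -31.7, 41.8], [30.0, -31.6, 41.7], [34.0, -31.5, 41.4], [50.0, -1.2, 13.6], [54.0, -16.0, 43.2], [58.0, -29.5, 43.1]]
along -41.980081065579604 62.864963900424094
lines [  0.17802407 -31.63841313] [-0.05525002 40.2780426 ]
V [-1.35245701e+00  1.20431417e-02  1.62987397e+01] 0.47488744021406154 14
apex offset in yaw 0.6899878334871384
tool yaw -29.100203923949064
shell z0,slope,x0,r,pitch [-9.3150e-01  9.0000e-04 -1.3232e+01  2.1759e+01  1.3000e-03] 0.5765121008061529 6882 21.160805733159215 60.13202372187572
top [-3.31783909e-04 -6.83397505e-04 -3.53301523e+01] [-16.86260101  18.99098264] [-24.67677125  22.75063276]
```

```bash
sed -i 's/^b=roi.*/b=roi\&(hsv[...,0]>105)\&(hsv[...,0]<130)\&(hsv[...,1]>140)\&(W[...,2]>14)\&(W[...,2]<55)/' vb.py; python3 - <<'E'
from h import *
d=dict(np.load("w4.npz"));W=cloud(d,d["T"]@d["hand_eye"]);hsv=cv2.cvtColor(d["color"],cv2.COLOR_RGB2HSV)
for v in (62,66,70,130,134):print(v,[(u,hsv[v,u].tolist(),W[v,u].round(0).tolist()) for u in range(222,282,5)])
cv2.imwrite("pics/w4z.png",cv2.resize(d["color"][40:145,205:300],None,fx=5.6,fy=5.6,interpolation=cv2.INTER_CUBIC)[:,:,::-1])
E
python3 vb.py w4.npz
```

```text
62 [(222, [75, 10, 102], [582.0, 192.0, 43.0]), (227, [110, 101, 111], [579.0, 187.0, 46.0]), (232, [108, 108, 111], [577.0, 182.0, 43.0]), (237, [109, 106, 108], [575.0, 177.0, 37.0]), (242, [107, 67, 103], [573.0, 171.0, 30.0]), (247, [70, 8, 100], [572.0, 166.0, 21.0]), (252, [75, 11, 97], [569.0, 160.0, 21.0]), (257, [109, 98, 107], [565.0, 156.0, 31.0]), (262, [110, 103, 106], [561.0, 152.0, 39.0]), (267, [109, 102, 105], [557.0, 147.0, 44.0]), (272, [108, 67, 103], [555.0, 142.0, 43.0]), (277, [75, 10, 101], [552.0, 138.0, 44.0])]
66 [(222, [83, 10, 103], [578.0, 194.0, 43.0]), (227, [109, 100, 110], [575.0, 189.0, 45.0]), (232, [109, 108, 111], [573.0, 184.0, 43.0]), (237, [109, 107, 110], [571.0, 179.0, 38.0]), (242, [109, 75, 106], [569.0, 173.0, 32.0]), (247, [80, 8, 97], [568.0, 168.0, 23.0]), (252, [80, 8, 99], [565.0, 162.0, 22.0]), (257, [110, 100, 102], [561.0, 158.0, 32.0]), (262, [109, 106, 103], [557.0, 154.0, 38.0]), (267, [109, 107, 105], [554.0, 149.0, 43.0]), (272, [109, 71, 104], [551.0, 144.0, 43.0]), (277, [68, 10, 102], [548.0, 139.0, 42.0])]
70 [(222, [72, 
[... 1771 characters left out ...]
32.0, 41.3], [10.0, -31.9, 41.1], [14.0, -32.0, 40.8], [18.0, -31.8, 40.7], [22.0, -31.7, 41.9], [26.0, -31.7, 41.8], [30.0, -31.6, 41.7], [34.0, -31.5, 41.4], [50.0, -1.2, 13.6], [54.0, -16.0, 43.2], [58.0, -29.5, 43.1]]
along -41.980081065579604 62.864963900424094
lines [  0.17802407 -31.63841313] [-0.05525002 40.2780426 ]
V [ 0.  0. 20.] nan 0
apex offset in yaw 0.0
tool yaw -29.100203923949064
shell z0,slope,x0,r,pitch [-9.3150e-01  9.0000e-04 -1.3232e+01  2.1759e+01  1.3000e-03] 0.5765121008061529 6882 21.160805733159215 60.13202372187572
top [-3.31783909e-04 -6.83397505e-04 -3.53301523e+01] [-16.86260101  18.99098264] [-24.67677125  22.75063276]
  ret = _var(a, axis=axis, dtype=dtype, out=out, ddof=ddof,
  arrmean = um.true_divide(arrmean, div, out=arrmean,
  ret = ret.dtype.type(ret / rcount)
```

View pics/w4z.png

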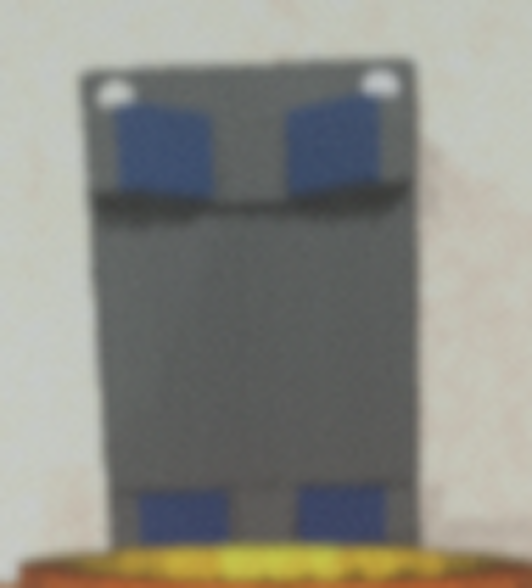

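```bash
sed -i 's/hsv\[...,1\]>140/hsv[...,1]>80/; s/cv2.erode(b.astype(np.uint8),np.ones((2,2)))/b.astype(np.uint8)/' vb.py; python3 vb.py w4.npz
```

```text
1 227 [571.8 182.1  39.8] [234, 66]
2 215 [556.3 151.7  40. ] [263, 65]
3 99 [506.8 215.1  39.7] [237, 131]
4 109 [491.  185.2  39.9] [265, 131]
[[-26.0, -32.8, 39.5], [-22.0, -32.8, 39.4], [-18.0, -32.7, 40.7], [-14.0, -32.5, 40.6], [-10.0, -32.4, 40.3], [-6.0, -32.3, 40.3], [-2.0, -32.3, 40.0], [2.0, -32.1, 41.2], [6.0, -32.0, 41.3], [10.0, -31.9, 41.1], [14.0, -32.0, 40.8], [18.0, -31.8, 40.7], [22.0, -31.7, 41.9], [26.0, -31.7, 41.8], [30.0, -31.6, 41.7], [34.0, -31.5, 41.4], [50.0, -1.2, 13.6], [54.0, -16.0, 43.2], [58.0, -29.5, 43.1]]
along -41.980081065579604 62.864963900424094
lines [  0.17802407 -31.63841313] [-0.05525002 40.2780426 ]
V [ 4.37350842  0.03542736 22.91511488] 0.7883135166044982 650
apex offset in yaw 2.028989581478436
tool yaw -29.100203923949064
shell z0,slope,x0,r,pitch [-9.3150e-01  9.0000e-04 -1.3232e+01  2.1759e+01  1.3000e-03] 0.5765121008061529 6882 21.160805733159215 60.13202372187572
top [-3.31783909e-04 -6.83397505e-04 -3.53301523e+01] [-16.86260101  18.99098264] [-24.67677125  22.75063276]
```

V-block centre ≈ (530.8, 183.8), axis −27.0°. Move above, keeping the shell just clear of the saddles.

```bash
python3 -m pendant '[{"delta_pos":[0,0.04,-0.003],"turn":-0.036,"gripper":0.4},{"delta_pos":[0,0.0895,-0.0045],"turn":-0.036,"gripper":0.4},{"delta_pos":[0.04,0.0895,-0.0045],"turn":-0.036,"gripper":0.4},{"delta_pos":[0.08,0.0895,-0.0045],"turn":-0.036,"gripper":0.4},{"delta_pos":[0.12,0.0895,-0.0045],"turn":-0.036,"gripper":0.4},{"delta_pos":[0.15,0.0895,-0.0045],"turn":-0.036,"gripper":0.4},{"delta_pos":[0.166,0.0895,-0.0045],"turn":-0.036,"gripper":0.4},{"delta_pos":[0.166,0.0895,-0.0045],"turn":-0.036,"gripper":0.4},{"delta_pos":[0.166,0.0895,-0.0045],"turn":-0.036,"gripper":0.4},{"delta_pos":[0.166,0.0895,-0.0045],"turn":-0.036,"gripper":0.4},{"delta_pos":[0.166,0.0895,-0.0045],"turn":-0.036,"gripper":0.4}]'
python3 look.py w5 wrist 0 384 0 512;python3 look.py s8 scene 110 200 210 310;python3 look.py t8 top 180 270 150 260
```

```text
time: 12.4
eef_pos: [530.0, 184.5, 66.0]
orientation: [0.604, 0.369, -0.602, 0.37]
force: [0.0, -0.3, -1.2]
gripper_width: 0.562
12.4 [529.99053148 184.50075728  66.04483319] [ 0.03993796 -0.27705441 -1.21327773] 0.561584321893969
[169.61588891 295.54540744] -26.953801338042332
12.45 [529.82832637 184.42972847  65.90374366] [ 0.23847118 -0.28875264 -1.13004133] 0.5597654049415245
[169.43881548 295.54463984] -26.951204459961517
12.5 [529.6858669  184.31940939  65.70394429] [ 0.16683659 -0.16021739 -1.48796492] 0.5559730953375353
[169.26425965 295.49997147] -26.95137238907408
```

View pics/w5.png

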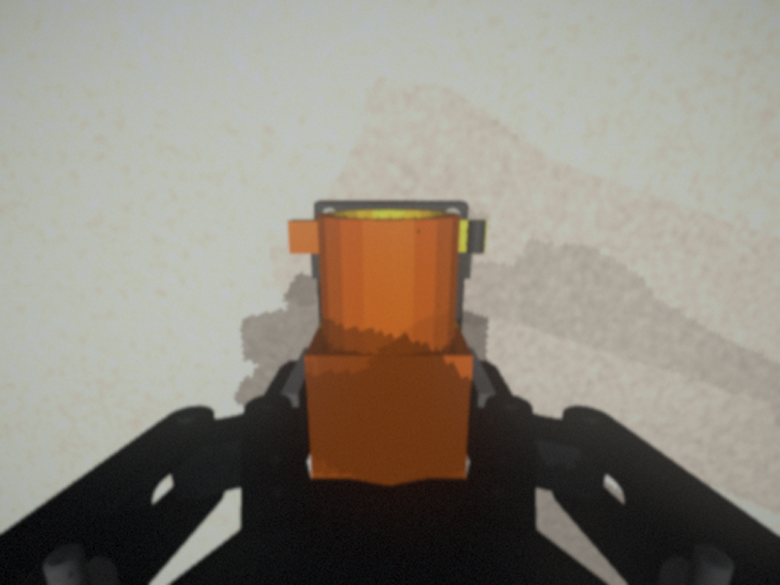

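View pics/s8.png

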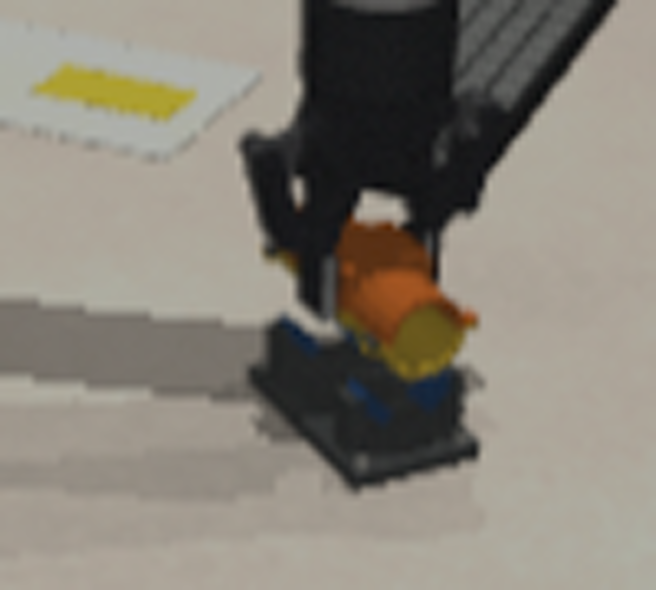

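The wrist view shows the shell parallel over the block, base end visible at (315–467, 205). Quick sideways check against that end of the base.

```bash
python3 - <<'E'
from h import *
d=dict(np.load("w5.npz"));T=d["T"];C=cloud(d,d["hand_eye"]);W=cloud(d,T@d["hand_eye"])
v,u=np.mgrid[:384,:512]
for vv in range(132,142):
    k=(v==vv)&(u>190)&(u<320)&(W[...,2]>8)&(W[...,2]<16)
    if k.sum()>3: print(vv,C[k][:,2].min().round(2),C[k][:,2].max().round(2),((C[k][:,2].min()+C[k][:,2].max())/2).round(2),C[k][:,1].mean().round(1),W[k][:,2].mean().round(1))
for vv in range(160,200,4):
    k=(v==vv)&(u>190)&(u<320)&(W[...,2]>8)&(W[...,2]<16)
    if k.sum()>1:print(vv,C[k][:,2].min().round(2),C[k][:,2].max().round(2))
E
sed -i 's/v>45/v>300/' /dev/null; python3 vb.py w5.npz 2>/dev/null| grep shell
```

```text
132 -35.2 35.49 0.15 60.5 10.4
133 -36.07 36.35 0.14 59.8 10.7
134 -36.19 36.13 -0.03 59.1 11.2
135 -35.99 36.37 0.19 58.4 11.2
136 -36.3 36.48 0.09 57.7 11.2
137 -36.07 36.4 0.17 57.0 11.3
138 -36.03 36.65 0.31 56.3 11.7
139 -36.16 36.51 0.17 55.6 11.2
140 -36.1 36.76 0.33 54.8 10.7
141 -36.38 36.65 0.14 54.1 10.9
184 -36.38 36.68
188 -36.72 37.02
192 -35.85 36.28
196 -36.01 36.38
shell z0,slope,x0,r,pitch [-8.67100e-01  2.00000e-04 -1.32184e+01  2.17881e+01  2.60000e-03] 0.585232931012263 6870 21.453352102583644 60.178460791720084sed: couldn't edit /dev/null: not a regular file
```

View pics/t8.png

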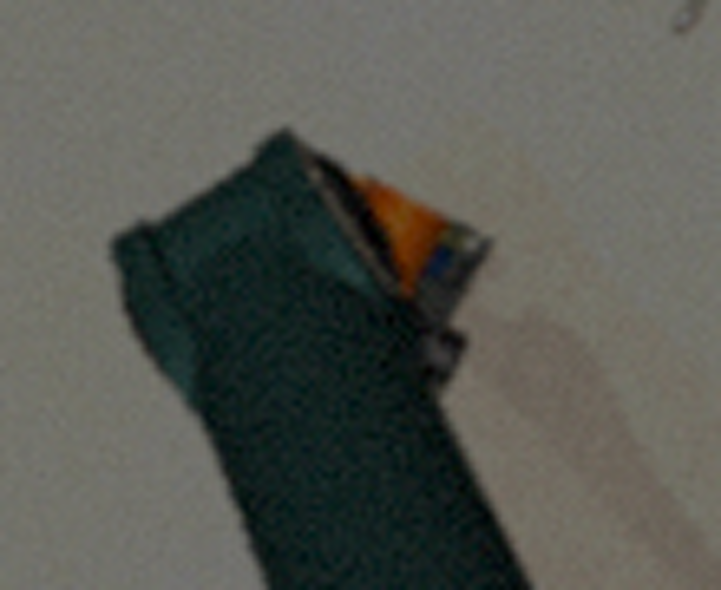

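```bash
python3 -m pendant '[{"delta_pos":[0.004,0,0.001],"turn":0,"gripper":0.4},{"delta_pos":[0.01,0,0.001],"turn":0,"gripper":0.4},{"delta_pos":[0.015,0,0.001],"turn":0,"gripper":0.4},{"delta_pos":[0.019,0,0.001],"turn":0,"gripper":0.4},{"delta_pos":[0.019,0,0.001],"turn":0,"gripper":0.4},{"delta_pos":[0.019,0,0.001],"turn":0,"gripper":0.4},{"delta_pos":[0.019,0,0.001],"turn":0,"gripper":0.4}]'
python3 -m pendant '[{"delta_pos":[0.001,0,0],"turn":0,"gripper":0.4},{"delta_pos":[0.002,0,0],"turn":0,"gripper":0.4},{"delta_pos":[0.002,0,0],"turn":0,"gripper":0.4},{"delta_pos":[0.002,0,0],"turn":0,"gripper":0.4}]'
```

```text
time: 13.25
eef_pos: [528.7, 183.4, 45.8]
orientation: [0.603, 0.37, -0.603, 0.37]
force: [-0.5, 0.5, -0.4]
gripper_width: 0.556
time: 13.65
eef_pos: [528.6, 183.3, 43.7]
orientation: [-0.603, -0.37, 0.603, -0.37]
force: [0.6, -0.4, -0.9]
gripper_width: 0.557
```

```bash
for i in 1; do python3 -m pendant '[{"delta_pos":[0.001,0,0],"turn":0,"gripper":0.4},{"delta_pos":[0.001,0,0],"turn":0,"gripper":0.4},{"delta_pos":[0.001,0,0],"turn":0,"gripper":0.4}]'; python3 -m pendant '[{"delta_pos":[0.001,0,0],"turn":0,"gripper":0.4},{"delta_pos":[0.001,0,0],"turn":0,"gripper":0.4},{"delta_pos":[0.001,0,0],"turn":0,"gripper":0.4}]'; done
```

```text
time: 13.95
eef_pos: [528.6, 183.3, 42.6]
orientation: [-0.603, -0.37, 0.603, -0.37]
force: [-0.2, -1.2, -1.7]
gripper_width: 0.557
time: 14.25
eef_pos: [528.9, 183.6, 41.8]
orientation: [0.603, 0.37, -0.602, 0.37]
force: [0.8, 1.0, -1.0]
gripper_width: 0.556
```

```bash
python3 -m pendant '[{"delta_pos":[0.0005,0,0],"turn":0,"gripper":0.4},{"delta_pos":[0.0005,0,0],"turn":0,"gripper":0.4},{"delta_pos":[0.0005,0,0],"turn":0,"gripper":0.4}]'; python3 -m pendant '[{"delta_pos":[0.0005,0,0],"turn":0,"gripper":0.4},{"delta_pos":[0.0005,0,0],"turn":0,"gripper":0.4},{"delta_pos":[0.0005,0,0],"turn":0,"gripper":0.4}]'
```

```text
time: 14.55
eef_pos: [529.0, 183.8, 41.5]
orientation: [0.603, 0.37, -0.602, 0.37]
force: [1.3, 2.2, 1.8]
gripper_width: 0.564
time: 14.85
eef_pos: [529.1, 183.8, 41.4]
orientation: [0.603, 0.37, -0.602, 0.37]
force: [-1.0, 1.4, 5.8]
gripper_width: 0.553
```

Seated contact (+7 N). Release, raise, shut the fingers, and look.

```bash
python3 -m pendant '[{"delta_pos":[0,0,0],"turn":0,"gripper":1},{"delta_pos":[0,0,0],"turn":0,"gripper":1},{"delta_pos":[0,0,0],"turn":0,"gripper":1},{"delta_pos":[0,0,0],"turn":0,"gripper":1},{"delta_pos":[0,0,0],"turn":0,"gripper":1}]'
python3 -m pendant '[{"delta_pos":[-0.02,0,0],"turn":0,"gripper":1},{"delta_pos":[-0.06,0,0],"turn":0,"gripper":1},{"delta_pos":[-0.1,0,0],"turn":0,"gripper":1},{"delta_pos":[-0.14,0,0],"turn":0,"gripper":1},{"delta_pos":[-0.16,0,0],"turn":0,"gripper":0},{"delta_pos":[-0.16,0,0],"turn":0,"gripper":0},{"delta_pos":[-0.16,0,0],"turn":0,"gripper":0},{"delta_pos":[-0.16,0,0],"turn":0,"gripper":0},{"delta_pos":[-0.16,0,0],"turn":0,"gripper":0},{"delta_pos":[-0.16,0,0],"turn":0,"gripper":0}]'
python3 look.py w6 wrist 0 384 0 512;python3 look.py s9 scene 110 200 210 310
```

```text
time: 15.35
eef_pos: [528.4, 183.1, 40.5]
orientation: [-0.603, -0.37, 0.603, -0.37]
force: [-0.3, 1.0, -0.5]
gripper_width: 1.003
time: 16.35
eef_pos: [528.1, 183.1, 199.5]
orientation: [-0.602, -0.37, 0.603, -0.37]
force: [0.3, -0.5, 0.5]
gripper_width: 0.001
16.35 [528.05407753 183.11904983 199.47285612] [ 0.25277609 -0.45908839  0.45978174] 0.0014656753226963857
[167.28995714 295.04639764] -26.93808738290408
16.4 [528.1740712  183.18613467 199.71198882] [-1.07134635  0.3565619   0.33691674] -0.0026124230742939087
[167.42672449 295.06030983] -26.939154003853854
```

View pics/w6.png

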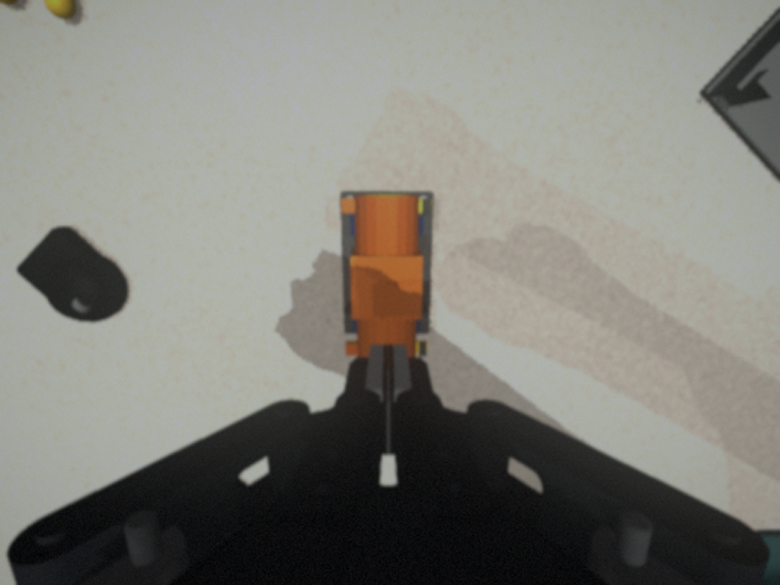

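View pics/s9.png

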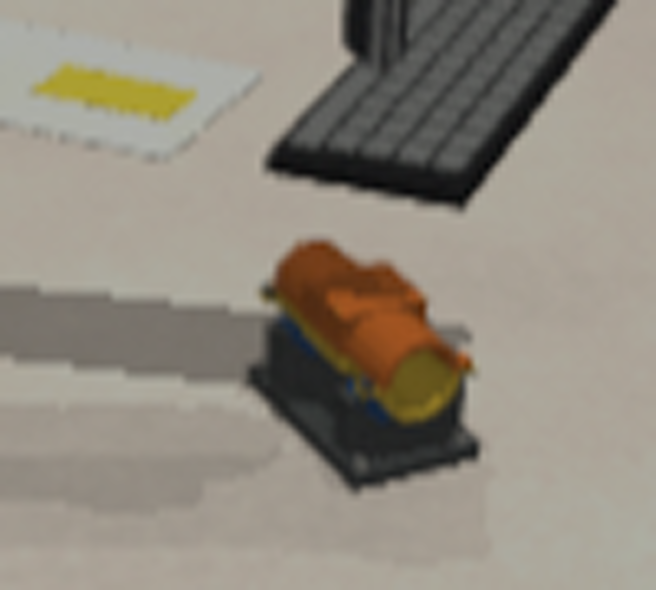

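The shell lies in the V, well aligned in both views. Measure it against the block.

```bash
python3 - <<'E'
from h import *
from scipy.optimize import least_squares
d=dict(np.load("w6.npz"));T=d["T"];C=cloud(d,d["hand_eye"]);W=cloud(d,T@d["hand_eye"])
hsv=cv2.cvtColor(d["color"],cv2.COLOR_RGB2HSV);v,u=np.mgrid[:384,:512]
o=(hsv[...,0]>2)&(hsv[...,0]<21)&(hsv[...,1]>120)&(u>215)&(u<295)&(v>115)&(v<235)
o=cv2.erode(o.astype(np.uint8),np.ones((3,3)))>0
z=W[...,2]
k=o&(abs(C[...,2])<19)&(C[...,1]>25)&(C[...,1]<60)&(z>58)
k2=o&(abs(C[...,2])<19)&(C[...,1]<-24)&(C[...,1]>-60)&(z>58)
p=C[k|k2];pz=z[k|k2]
def g(a): return np.hypot(p[:,2]-a[0]-a[1]*p[:,1],pz-a[2]-a[4]*p[:,1])-a[3]
r=least_squares(g,[0,0,55,22,0],loss="soft_l1");print("shell z0,slope,zc,r,pitch",r.x.round(4),np.std(g(r.x)),k.sum(),k2.sum())
t=o&(abs(C[...,1])<19)&(abs(C[...,2])<21)&(z>70);q=C[t];print("top",np.linalg.lstsq(np.c_[q[:,1:],np.ones(len(q))],z[t],rcond=None)[0])
q=C[o&(z>73)];print("box y",np.percentile(q[:,1],[1,99]),"z",np.percentile(q[:,2],[1,99]))
q=C[o&(z>65)];print("tube y",np.percentile(q[:,1],[.5,99.5]))
b=(u>215)&(u<295)&(v>115)&(v<235)&(z>8)&(z<16)
for a in range(-20,64,6):
    s=C[b&(abs(C[...,1]-a)<2)][:,2]
    if len(s)>4: print(a,s.min().round(1),s.max().round(1),((s.min()+s.max())/2).round(2))
print("base y max",C[b][:,1].max())
E
```

```text
shell z0,slope,zc,r,pitch [-2.10560e+00  1.80000e-03  5.44563e+01  2.18495e+01  2.00000e-04] 0.5979660038829981 1267 516
top [1.06811768e-02 5.78096124e-04 7.67463683e+01]
box y [-37.69343075  59.33463573] z [-24.6128087   20.37602766]
tube y [-48.96804353  60.22333927]
-20 -38.9 34.6 -2.15
-14 -38.7 34.5 -2.12
-8 -38.5 34.1 -2.16
-2 -38.3 34.0 -2.17
4 -38.1 33.8 -2.13
10 -37.9 33.7 -2.1
16 -39.2 34.8 -2.18
22 -38.9 34.7 -2.13
28 -38.8 34.5 -2.19
58 -39.1 34.9 -2.09
base y max 62.64846008839245
```

Aligned within 0.1 mm with the block, cover shut (tilt <0.001). Press down with shut fingers.

```bash
python3 -m pendant '[{"delta_pos":[0.03,0,-0.0012],"turn":0,"gripper":0},{"delta_pos":[0.07,0,-0.0012],"turn":0,"gripper":0},{"delta_pos":[0.1,0,-0.0012],"turn":0,"gripper":0},{"delta_pos":[0.115,0,-0.0012],"turn":0,"gripper":0},{"delta_pos":[0.118,0,-0.0012],"turn":0,"gripper":0},{"delta_pos":[0.118,0,-0.0012],"turn":0,"gripper":0},{"delta_pos":[0.118,0,-0.0012],"turn":0,"gripper":0},{"delta_pos":[0.118,0,-0.0012],"turn":0,"gripper":0}]'
python3 -m pendant '[{"delta_pos":[0.001,0,0],"turn":0,"gripper":0},{"delta_pos":[0.002,0,0],"turn":0,"gripper":0},{"delta_pos":[0.003,0,0],"turn":0,"gripper":0},{"delta_pos":[0.003,0,0],"turn":0,"gripper":0},{"delta_pos":[0.003,0,0],"turn":0,"gripper":0}]'
```

```text
time: 17.25
eef_pos: [530.2, 184.7, 84.2]
orientation: [0.604, 0.369, -0.602, 0.37]
force: [-0.3, 0.1, 0.4]
gripper_width: 0.002
time: 17.75
eef_pos: [529.1, 184.3, 79.6]
orientation: [-0.603, -0.37, 0.603, -0.37]
force: [0.3, -0.2, 0.7]
gripper_width: -0.005
```

```bash
python3 -m pendant '[{"delta_pos":[0.001,0,0],"turn":0,"gripper":0},{"delta_pos":[0.0015,0,0],"turn":0,"gripper":0},{"delta_pos":[0.0015,0,0],"turn":0,"gripper":0},{"delta_pos":[0.0015,0,0],"turn":0,"gripper":0},{"delta_pos":[0.0015,0,0],"turn":0,"gripper":0}]'
python3 -m pendant '[{"delta_pos":[0.001,0,0],"turn":0,"gripper":0},{"delta_pos":[0.001,0,0],"turn":0,"gripper":0},{"delta_pos":[0.001,0,0],"turn":0,"gripper":0}]'
```

```text
time: 18.25
eef_pos: [529.1, 184.4, 78.1]
orientation: [-0.603, -0.37, 0.603, -0.37]
force: [0.4, 0.7, 0.8]
gripper_width: 0.0
time: 18.55
eef_pos: [529.3, 184.4, 77.6]
orientation: [0.603, 0.37, -0.603, 0.37]
force: [-1.9, -0.3, 4.0]
gripper_width: 0.001
```

```bash
python3 -m pendant '[{"delta_pos":[0.0005,0,0],"turn":0,"gripper":0},{"delta_pos":[0.001,0,0],"turn":0,"gripper":0},{"delta_pos":[0.001,0,0],"turn":0,"gripper":0},{"delta_pos":[0.001,0,0],"turn":0,"gripper":0}]'
```

```text
time: 18.95
eef_pos: [529.4, 184.5, 77.4]
orientation: [0.603, 0.37, -0.603, 0.37]
force: [-3.0, -0.5, 11.5]
gripper_width: 0.001
```

```bash
python3 -m pendant '[{"delta_pos":[0.0005,0,0],"turn":0,"gripper":0},{"delta_pos":[0.0005,0,0],"turn":0,"gripper":0},{"delta_pos":[0.0005,0,0],"turn":0,"gripper":0},{"delta_pos":[0.0005,0,0],"turn":0,"gripper":0},{"delta_pos":[0.0005,0,0],"turn":0,"gripper":0},{"delta_pos":[0.0005,0,0],"turn":0,"gripper":0},{"delta_pos":[0.0005,0,0],"turn":0,"gripper":0},{"delta_pos":[0.0005,0,0],"turn":0,"gripper":0}]'
python3 look.py w7 wrist 0 384 0 512;python3 look.py s10 scene 110 200 210 310
```

```text
time: 19.75
eef_pos: [529.4, 184.5, 77.4]
orientation: [0.603, 0.369, -0.603, 0.37]
force: [-5.1, -1.8, 16.1]
gripper_width: 0.0
19.75 [529.41450565 184.53183757  77.35561967] [-5.05149341 -1.76418211 16.05882456] 0.0004242492978956073
[169.09958201 295.80269896] -26.945591429766928
19.8 [529.44356299 184.54356413  77.3757231 ] [-4.61696161 -1.39617492 16.46712722] 0.0017751626106444244
[169.1309067  295.80192101] -26.942365000282585
```

View pics/w7.png

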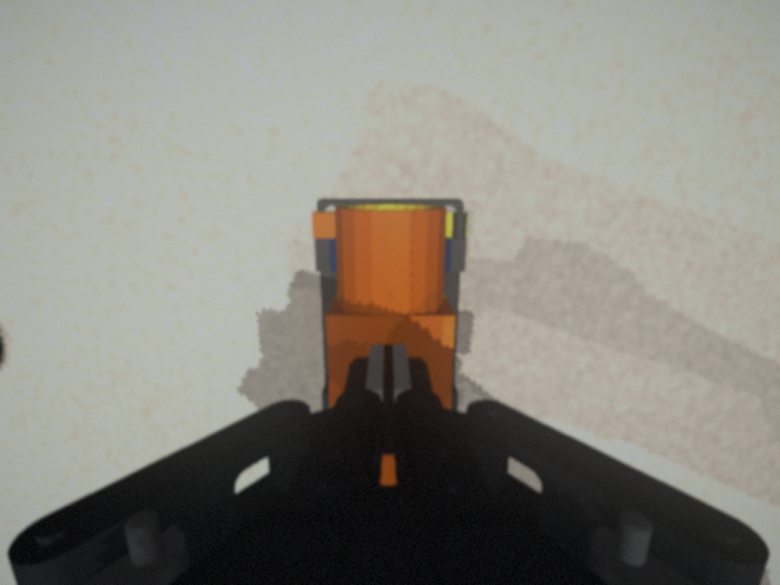

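View pics/s10.png

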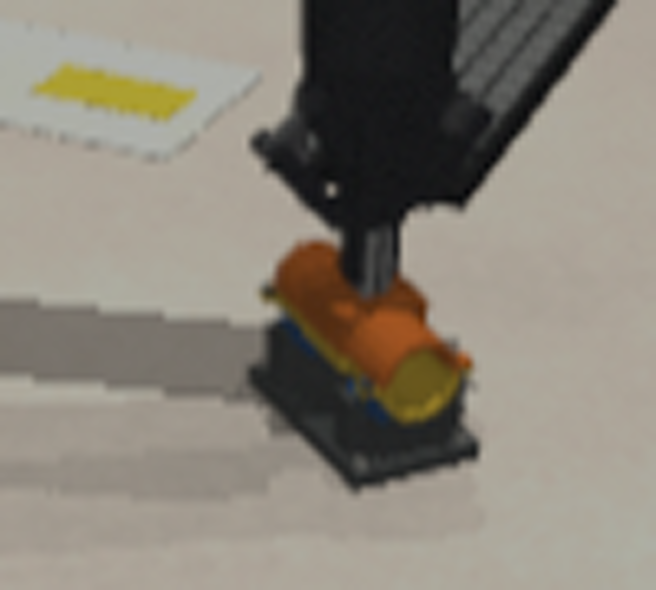

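```bash
python3 -c "
from rig import *
print(finish_job()); s=read_state(); print(s['time'],s['eef_pos'],s['force'])"
```

```text
the job is handed in; nothing more can be done
None
the job is handed in; nothing more can be done
```

I folded the cover shut in the nest, lifted the closed shell out and laid it in the V-block. I then let go and pressed the middle of its flat top with shut fingers, and handed the job in that way at about 20 s. `finish_job()` gives no verdict.

**Last checks:**
- **Cover:** the flat top measured within 0.001 rad of level across the hinge, both in the nest and in the V-block, so the cover is shut.
- **Position:** before pressing, the shell was within about 0.1 mm sideways of the block's middle, 0.1° of its axis, about 2 mm along, and 0.5 mm low. The pictures taken under load show it unmoved, but I did not measure it again then.
- **Push:** the wrist force was steady at about 16 N down.

**Less certain:**
- **Side force:** there was a steady force of about 3.5 N across the V under load. I worked out the split between the two V sides as roughly 14 N and 9 N, but had no direct reading of either.
- **Camera disagreement:** the first and second wrist fits of the shell in the nest differed by 1.8 mm sideways. I used the second, taken with the arm almost settled. The jaws then closed at 47.6 mm with little side force.
- **Bystanders:** the arm did not go near the screwdriver, mouse or jack. I saw no sign that they moved, but I did not measure them at the end.

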